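# Shut the controller box and hold the loupe over its chip

## Robot

A 6-joint arm with a two-finger parallel gripper is mounted at the origin on the work surface. World frame = base frame: x ahead of the robot, y to its left, z up, the work surface at z = 0. Lengths are in m, angles in rad, forces in N, time in s.
With the tool pointing down it reaches from about 0.375 to 0.9 m from the base axis. Payload 3.1 kg.
Tool frame: the origin (TCP) lies midway between the tips of the shut fingers; the grasp point (between the pads) lies 19 mm behind it; z points along the fingers, y is the line along which they close (so a half turn about z gives the same grasp; the last joint's range is limited). The gripper opens to 85 mm and grips with 20 to 120 N. Pads are 22 mm wide; open, the fingers measure 114 mm over their backs; the gripper's body (76 mm by 85 mm) begins 54 mm behind the grasp point. The pads swing forward as they close: fully open they stand 13 mm farther back than shut.
Start: joints at [1.151, 0.527, 1.433, -0, 1.181, -0.178], TCP at [0.149, 0.607, 0.231] pointing down, gripper open.
Joint ranges: [-3.08, 3.08], [-0.75, 2.2], [0.22, 2.44], [-1.43, 4.57], [0, 2.65], [-2.85, 2.85]. Speed limits (rad/s): [2.79, 2.79, 3.14, 3.14, 3.14, 3.14].

## Interface

Orientations are given as a rotation vector (axis times angle).
In Python, from cell import ctrl, claw, read_camera, order, sensors gives the robot as it stands. The module is installed in compiled form; this text tells all that it offers. Calls block until the motion is done:
- ctrl.move_pose(position, orientation): joint-space move of the TCP to a pose.
- ctrl.line_to(position, frame=None, max_speed=0.15): straight line of the TCP; frame=None keeps the orientation; max_speed is the mean speed in m/s.
- ctrl.move_joints(angles): joint-space move.
- claw.move_gripper(opening, effort=None): finger opening in m; effort is the grip in N (None keeps the last); returns when the fingers have stopped.
- ctrl.pause(seconds).
- ctrl.ik(position, orientation): joint angles nearest the present ones, or None.
- read_camera(name): name is "scene" or "top" or "wrist"; returns a dict with "color" (480x640x3 uint8, blue, green, red), "K" (3x3 intrinsics, pixels), "eye" and "attitude" of the camera in the world. Camera axes: x right, y down, z forward; pixel columns grow to the right and rows downward; lengths in m; the calibration is good to about 2 mm. A picture is of the moment at which its call begins. There is no depth.
A pose or a line that the arm cannot do raises ctrl.IKError and nothing moves.
- order.sign_off(): hands the job in; it is judged then, once.
Readings, each from a call of its own:
- sensors.current_t(): time.
- sensors.current_qpos(): joint angles.
- sensors.current_qd(): joint speeds.
- sensors.current_tau(): joint torques, N m.
- sensors.current_position(): TCP position.
- sensors.current_eef_rot(): TCP orientation.
- sensors.current_contact_force(): force on the tool from outside, world axes, zero at the start.
- sensors.current_moment(): the same for the moment, N m.
- sensors.current_gripper_width(): finger opening in m.
- sensors.current_grip_force(): force on a finger pad.
Only numpy, scipy, OpenCV 4.12 (cv2) and the standard library are available. Lean on these libraries where they do the work, as an engineer would, in place of code of your own. Each camera call takes 0.05 s, during which the arm holds its last target. There are 200 camera calls.

## Task

Push the door of the controller box shut until it snaps home on its catch, pressing only on the bare part of the door and not on the circuit board. Then pick up the loupe and hold it level over the big square chip, lens centred above it and at the same height as the tip of the pointer on the post; finish while holding it there, still and touching nothing else. Do not let the loupe or the gripper touch the board or shift the pointer, and leave the other things on the table alone.

Things in the scene. Friction and masses are not known exactly. Their poses are not given: they have to be found in the camera images.
- door (a joint): Hinge angle of the box's door, rad: 0 = shut and level, grows as it swings up (0.45 to 0.9 at the start). The stiff hinge holds it at any angle; 1 to 2 N at the push place moves it. From 0.06 down a sprung ball catch resists: 5 to 6 N there gets past it (more if fast); left between 0.02 and 0.06 the door stays ajar, below 0.02 it is drawn home to 0 and held. At 0 is a hard stop.
- box_hinge (a point): Centre of the door's hinge line, fixed to the box, 80 mm above the table. Its axes are the box's: y along the hinge, z up, -x from the hinge to the box's front side, on the robot's side of the box, where the free edge of the door comes down (box yaw within 0.3 rad of straight). The box (white plastic, 240 mm along x, 200 mm along y, walls 80 mm high) is fixed to the table, lying on its back with its opening upwards.
- door_edge (a point): The bare place to push: on the outer (upper) face of the white door, middle of its width, 215 mm from the hinge line and 25 mm short of the free edge. Moves with the door; its z axis is the door's outward normal, -x points to the free edge. The door is a plate 240 x 200 x 8 mm, its outer face 8 mm above the hinge line when shut.
- board: Green circuit board, 100 mm along x, 80 mm along y, on 8 mm standoffs on the door's outer face, centred 100 mm from the hinge line, so it spans 50 to 150 mm from the hinge and the rest of the door is bare. Origin on the door's face under the board's centre; parts on it stand up to 19 mm above the door.
- chip (a point): Centre of the top face of the big square black chip, 26 mm square, in the middle of the board (14 mm above the door's outer face; 102 mm above the table with the door shut). Axes those of the door.
- mark_tip (a point): Tip of the steel pointer on a collar (18 mm across, 14 mm high) that slides on an upright steel post, 10 mm thick, beside the box's left (+y) side, 60 mm in front of the hinge line; post top 211 mm above the table. The pointer points at the door; the height of its tip (145 to 185 mm above the table, different every time) is the focal height for the lens centre. Axes those of the box, z up. The collar stays where it is; do not shift it.
- box: The controller box with all it carries (door, board, post and pointer); origin at the centre of its underside, axes as for its hinge point.
- loupe: The loupe: round lens in a black ring 58 mm across and 14 mm thick, with a straight black handle of 16 mm width and 14 mm height. Origin on the underside of the handle, at the grip point; x runs along the handle to the lens (lens centre at x = 80 mm), z is the lens axis (up). About 70 to 120 g. It lies level, lens side away from the robot (yaw within 0.5 rad of straight), on its rest either left or right of the box.
- loupe_grip (a point): Middle of the handle, half-way up (47 mm above the table at the start): the place to grip, across the 16 mm width (along y). The handle runs from 60 mm behind to 52 mm ahead of this point along x; grasping is clear from 35 mm behind to 50 mm ahead. Axes those of the loupe.
- loupe_lens (a point): Centre of the lens, 80 mm along the loupe's x from the grip point, at the same height. Axes those of the loupe, z the lens axis.
- rest: Wooden rest under the loupe, fixed to the table: base 190 x 64 x 6 mm, a round post under the lens and a small fork under the handle's end (cheeks 5 mm high beside the handle), 40 mm high. Origin under the loupe's grip point, x along the loupe's x.
- multimeter: Yellow multimeter, 160 x 85 x 34 mm, lying flat. Loose bystander, stands on the table: leave it where it is; origin at the centre of its underside.
- spool: White wire spool, 60 mm across, 40 mm high. Loose bystander, stands on the table: leave it where it is; origin at the centre of its underside.
- battery: Blue battery, 65 x 100 x 98 mm. Loose bystander, stands on the table: leave it where it is; origin at the centre of its underside.
- jar: Jar, 52 mm across, 75 mm high. Loose bystander, stands on the table: leave it where it is; origin at the centre of its underside.
- servo: Small black servo motor, 41 x 20 x 42 mm. Loose bystander, stands on the table: leave it where it is; origin at the centre of its underside.
- screwdriver: Screwdriver lying flat. Loose bystander, stands on the table: leave it where it is; origin at the centre of its underside.
There are look-alikes about, which are no part of the job. Leave any orange look-alike of the rest alone.

How it is judged:
On the way, in this order (a step that is already met when the one before it is completed fails the run):
1. the door has snapped home on its catch, with the loupe still on its rest (value of joint door below 0.015 rad and height (world z) of loupe_grip below 0.06 m), for 0.2 s.
2. the loupe is lifted clear of its rest in the gripper (height (world z) of loupe_grip above 0.075 m and contact force between loupe and rest below 0.1 N and contact force between the fingers and loupe above 1 N), for 0.2 s.
At the end, for the whole second after the job is handed in: The door is on its catch (hinge below 0.015 rad); the gripper holds the loupe still, lens centre within 10 mm sideways of the chip's centre and within 6 mm of the pointer tip's height, lens axis within 0.12 rad of vertical, the loupe touching neither box nor board nor post (value of joint door below 0.015 rad and horizontal distance between loupe_lens and chip below 0.01 m and z of loupe_lens in the frame of mark_tip between -0.006 and 0.006 m and angle between loupe_lens's own z axis and vertical below 0.12 rad and contact force between the fingers and loupe above 1 N and contact force between loupe and box below 0.1 N and linear speed of loupe below 0.02 m/s and angular speed of loupe below 0.2 rad/s); the arm keeps its last pose, push and grip.
It fails at once if the board is pressed by the robot or touched by the loupe (contact force between any of the arm, the fingers, loupe and board above 1 N).
It fails at once if the pointer is shifted along its post (distance of mark_tip from where it was at the start of the episode above 0.004 m).
It fails at once if a bystander is disturbed (moved more than 20 mm) (distance of any of multimeter, spool, battery, jar, servo, screwdriver from where it was at the start of the episode above 0.02 m).
It also fails if it takes over 64 s, if anything falls off the work surface, if the arm or the gripper's body presses on something with over 40 N, if the wrist force passes 120 N, or if a joint passes its speed limit or range.

## Working session

There is one attempt and no reset: what is moved stays moved. The work goes in short steps, each a Python script; the robot and the scene stay as the last script left them, time stands still between calls to the robot, and variables do not carry over. Pictures are saved under pics/ and viewed, at most 10 in all, crops included, and the job is handed in when it is done.

```bash
mkdir -p pics
python3 - <<'E'
from cell import *
import cv2,numpy as np,pickle
d={n:read_camera(n) for n in("scene","top")}
pickle.dump(d,open("a.pkl","wb"))
for n,c in d.items():
    cv2.imwrite(f"pics/{n}0.png",c["color"]); print(n,c["K"],c["eye"],c["attitude"])
print(sensors.current_t(),sensors.current_eef_rot())
E
```

```text
scene [[500.09133738   0.         325.06247348]
 [  0.         500.09133738 241.01971741]
 [  0.           0.           1.        ]] [0.9117438  0.57983326 0.92037564] [-0.79605473 -2.59927499  1.02472557]
top [[616.61611585   0.         320.45000548]
 [  0.         616.61611585 248.94625259]
 [  0.           0.           1.        ]] [ 0.25589175 -0.01160935  1.70046065] [-2.15498024  2.14034016 -0.14218535]
0.1 [-3.77216290e-01 -3.11824181e+00  2.96739735e-03]
```

View pics/scene0.png

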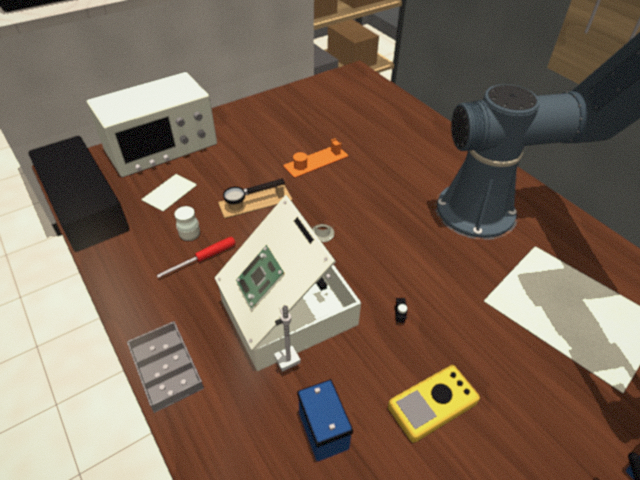

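View pics/top0.png

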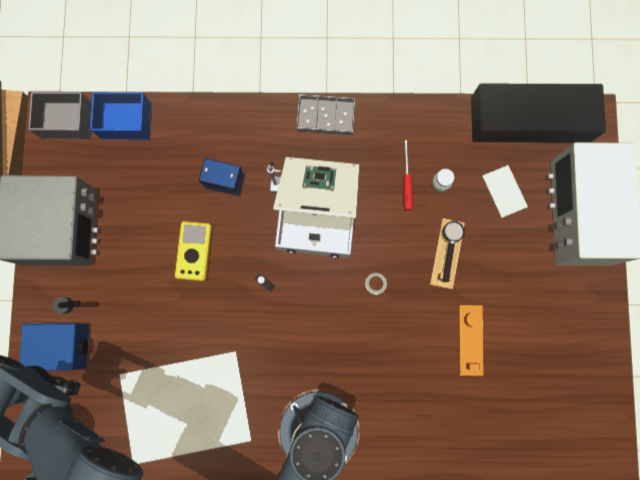

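The loupe candidates are the wooden rest with the loupe (top: lens 453,232, handle end 446,278; scene: 234,195) and the empty orange look-alike (top 471,340; scene 315,160). I take the wooden one. The box is at top (316,205), its post and pointer are near top (272,170) and scene (286,315–360), and the door is open. Next is one close crop to check.

Run:
```python
import cv2,numpy as np,pickle
d=pickle.load(open("a.pkl","rb"))
t,s=d["top"]["color"],d["scene"]["color"]
z=lambda im,x,y,w,h,k:cv2.resize(im[y:y+h,x:x+w],None,fx=k,fy=k,interpolation=cv2.INTER_CUBIC)
a=z(t,260,150,110,120,3.6)      # 396x432
b=z(s,205,190,165,180,2.4)  # 396x432
c=z(t,425,210,50,90,1.8)
cv2.imwrite("pics/crop1.png",np.hstack([a,b]))
```

```text
(no output)
```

View pics/crop1.png

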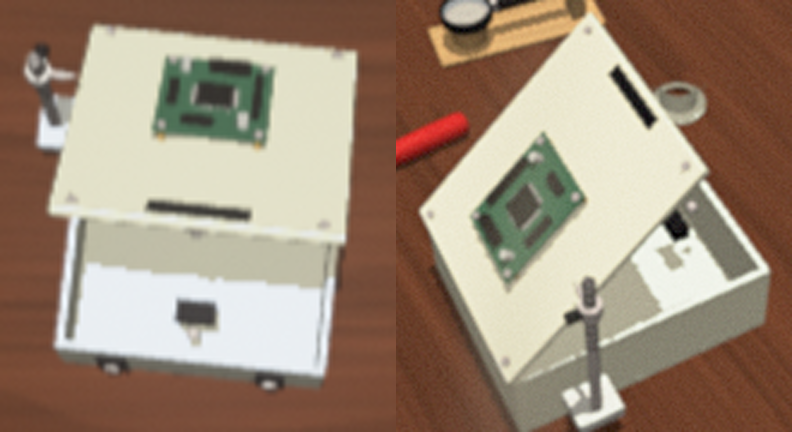

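The crops confirm the choices. The board and chip are on the raised door, whose free edge faces the robot, with a dark strip near that edge. The loupe lies on the wooden rest and the pointer points at the door from the post. I'll triangulate the door corners.

```bash
cat > h.py <<'E'
import numpy as np,cv2
from scipy.spatial.transform import Rotation as R
def ray(c,p):
    v=np.linalg.solve(c["K"],[p[0],p[1],1.]);return np.array(c["eye"]),R.from_rotvec(c["attitude"]).apply(v/np.linalg.norm(v))
def plane(c,p,z):
    o,v=ray(c,p);return o+v*(z-o[2])/v[2]
def proj(c,X):
    q=c["K"]@R.from_rotvec(c["attitude"]).inv().apply(np.array(X)-c["eye"]);return q[:2]/q[2]
def tri(*cp):
    A=0;b=0;rs=[ray(c,p) for c,p in cp]
    for o,v in rs:
        P=np.eye(3)-np.outer(v,v);A=A+P;b=b+P@o
    X=np.linalg.solve(A,b);return X,max(np.linalg.norm((np.eye(3)-np.outer(v,v))@(X-o)) for o,v in rs)
def down(yaw): # tool z down, tool y at yaw+90deg
    return R.from_matrix(np.array([[np.cos(yaw),np.sin(yaw),0],[np.sin(yaw),-np.cos(yaw),0],[0,0,-1]])).as_rotvec()
E
python3 - <<'E'
from h import *
import pickle
np.set_printoptions(precision=4,suppress=True)
d=pickle.load(open("a.pkl","rb"));t,s=d["top"],d["scene"]
T=lambda x,y:(t,(260+x/3.6-.4,150+y/3.6-.4)); S=lambda x,y:(s,(205+(x-396)/2.4-.3,190+y/2.4-.3))
for n,a,b in [("hinge+y",T(93,24),S(512,382)),("hinge-y",T(357,50),S(420,210)),("free+y",T(50,212),S(710,172)),("free-y",T(345,238),S(590,12)),("chip",T(215,95),S(524,208)),("collartop",T(40,68),S(590,292)),("posttop",T(41,50),S(589,282))]:
    print(n,*tri(a,b))
# front rim
print(plane(*T(57,348),.08),plane(*T(325,383),.08))
# loupe: dark pixels in both views
for c,(x0,y0,x1,y1),n in((t,(430,215,475,290),"top"),(s,(215,170,292,215),"scene")):
    im=c["color"][y0:y1,x0:x1];m=(im.max(2)<60).astype(np.uint8)
    ys,xs=np.nonzero(m);pts=np.array([plane(c,(x+x0,y+y0),.05)[:2] for x,y in zip(xs,ys)])
    print(n,len(pts),pts.min(0),pts.max(0))
for p in [(453.5,231.5),(446,278)]:print(plane(t,p,.054))
for p in [(234,195),(284,183)]:print(plane(s,p,.054))
for n,p in(("spool",(376,284)),("jar",(443,180)),("servo",(265,283)),("batt",(220,176)),("scr",(408,190))):print(n,plane(t,p,.03))
E
```

```text
hinge+y [0.7286 0.0955 0.0883] 0.002472616768718264
hinge-y [ 0.7108 -0.1029  0.0878] 0.0012880449229360365
free+y [0.5537 0.1116 0.245 ] 0.0015580137910020586
free-y [ 0.5368 -0.0857  0.2498] 0.0007965275348153363
chip [0.6571 0.0021 0.1609] 0.000735129649638804
collartop [0.667  0.124  0.1946] 0.0006080169250844093
posttop [0.6718 0.1244 0.2125] 0.0045271238380320995
[0.4866 0.1175 0.08  ] [ 0.4618 -0.0802  0.08  ]
top 140 [ 0.4024 -0.3573] [ 0.5356 -0.3311]
scene 252 [ 0.399  -0.3894] [ 0.5656 -0.3226]
[ 0.5337 -0.3613  0.054 ]
[ 0.4075 -0.3385  0.054 ]
[ 0.539  -0.3515  0.054 ]
[ 0.4055 -0.3217  0.054 ]
spool [ 0.3921 -0.1532  0.03  ]
jar [ 0.6824 -0.3406  0.03  ]
servo [0.3928 0.1481 0.03  ]
batt [0.6902 0.2792 0.03  ]
scr [ 0.6535 -0.2431  0.03  ]
```

```bash
cat >> h.py <<'E'
H=np.array([.7137,-.0032,.080]);PSI=-.091
ex=np.array([np.cos(PSI),np.sin(PSI),0]);ez=np.array([0,0,1.])
def push(th,gap=0): return H+.215*(-np.cos(th)*ex+np.sin(th)*ez)+(.008+gap)*(np.sin(th)*ex+np.cos(th)*ez)
E
python3 - <<'E'
from h import *
from cell import *
np.set_printoptions(precision=3,suppress=True)
claw.move_gripper(0.0)
o=down(PSI)
ctrl.move_pose(push(.85,.08),o);print(sensors.current_qpos(),sensors.current_t())
ctrl.line_to(push(.80,.015))
f0=np.array(sensors.current_contact_force());print("f0",f0)
for th in np.arange(.7,.09,-.1):
    ctrl.line_to(push(th),max_speed=.12);print(round(th,2),np.array(sensors.current_contact_force())-f0,sensors.current_t())
E
```

```text
[-0.168  0.482  1.316  0.     1.345  1.493] 3.6167
f0 [-0.146 -0.794  0.093]
0.7 [-0.29   0.92  -0.581] 4.7333
0.6 [0.954 1.018 0.722] 5.0667
0.5 [ 0.673  0.879 -0.443] 5.4
0.4 [0.875 0.95  0.05 ] 5.7333
0.3 [ 0.265 -0.57   0.586] 6.0667
0.2 [-0.011 -0.414 -0.272] 6.4
0.1 [0.414 0.678 0.577] 6.7333
```

Run:
```python
from h import *
from cell import *
np.set_printoptions(precision=3,suppress=True)
print(sensors.current_position(),push(.1))
f0=np.array([-.15,-.8,.09])
for z in np.arange(.108,.0799,-.002):
    p=push(0);p[2]=z;ctrl.line_to(p,max_speed=.04)
    f=np.mean([sensors.current_contact_force() for _ in range(5)],axis=0)-f0;print(round(z,4),f,np.array(sensors.current_position())[2],sensors.current_t())
    if f[2]>14:break
w=read_camera("scene")["color"];cv2.imwrite("pics/s1.png",cv2.resize(w[150:400,180:420],None,fx=2.4,fy=2.4))
```

```text
[0.502 0.016 0.11 ] [0.501 0.016 0.109]
0.108 [0.152 0.652 0.511] 0.10846688127097534 6.9833
0.106 [0.192 0.184 0.448] 0.10609931895585949 7.2333
0.104 [-0.225  0.057  0.262] 0.10382339133453983 7.4833
0.102 [0.19  1.222 0.071] 0.10180995336171986 7.7333
0.1 [-0.418  1.336  4.859] 0.10044666399391736 7.9833
0.098 [-1.785  0.506  2.074] 0.0981291320573784 8.2333
0.096 [ 1.152  0.885 -0.391] 0.0957343243356808 8.4833
0.094 [0.114 1.07  0.078] 0.09371784973977407 8.7333
0.092 [ 0.282  0.379 -0.451] 0.09180172418042734 8.9833
0.09 [-0.482  0.739  0.305] 0.08987539751847085 9.2333
0.088 [ 0.173 -0.078 -1.004] 0.08794797141911212 9.4833
0.086 [-3.302  1.527 14.335] 0.08765825859811882 9.7333
```

View pics/s1.png

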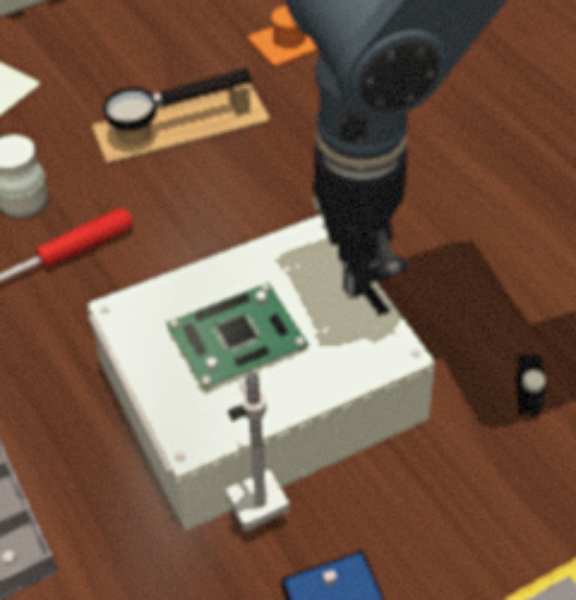

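The door is shut: the catch gave at z≈0.100 with about 5 N, and the tip met the hard stop at 0.0877. The board at (238,330) is level. Now I'll lift away and look from the wrist.

Run:
```python
from h import *
from cell import *
import pickle
np.set_printoptions(precision=3,suppress=True)
p=push(0);ctrl.line_to([p[0],p[1],.30],max_speed=.3)
d={n:read_camera(n) for n in("scene","top","wrist")};pickle.dump(d,open("b.pkl","wb"))
print(d["wrist"]["K"],d["wrist"]["eye"],R.from_rotvec(d["wrist"]["attitude"]).as_matrix(),sensors.current_position(),sensors.current_t())
z=lambda im,x,y,w,h,k:cv2.resize(im[y:y+h,x:x+w],None,fx=k,fy=k,interpolation=cv2.INTER_CUBIC)
a=z(d["top"]["color"],262,155,50,60,5);b=z(d["scene"]["color"],262,280,50,60,5)
c=cv2.resize(d["wrist"]["color"],(400,300))
cv2.imwrite("pics/c2.png",np.hstack([a,b,]));cv2.imwrite("pics/c2.png",np.vstack([np.hstack([a,b]),np.pad(c,((0,0),(0,100),(0,0)))]))
```

```text
[[331.748   0.    320.813]
 [  0.    331.748 242.155]
 [  0.      0.      1.   ]] [0.569 0.01  0.439] [[-0.09  -0.955 -0.283]
 [-0.996  0.086  0.027]
 [-0.002  0.284 -0.959]] [0.498 0.017 0.298] 10.8
```

View pics/c2.png

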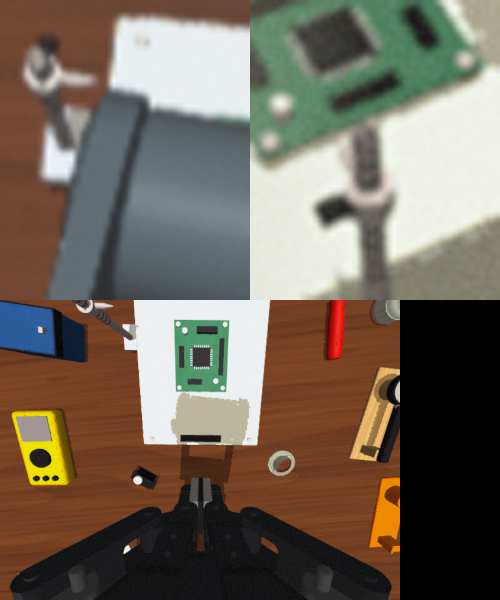

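The wrist view shows the shut door, with the chip near (322,91) in full-size pixels, the pointer tip near (181,10), and the loupe at the right edge. I'll triangulate the tip and chip now. On the way to the loupe I'll take a second wrist view of the pointer and one close view of the loupe.

Run:
```python
from h import *
from cell import *
import pickle
np.set_printoptions(precision=4,suppress=True)
d=pickle.load(open("b.pkl","rb"));t,w=d["top"],d["wrist"]
print(tri((t,(280.9,170.4)),(w,(181,9.5))))
print("chip",plane(w,(322,91),.102))
print("chip pred",H-.1*ex+[0,0,.022], "tip xy pred at 60mm line", H-.06*ex)
# second pointer view: nearer
o=down(PSI)
claw.move_gripper(.05)
ctrl.move_pose([.49,-.05,.25],o);w2=read_camera("wrist")
# above the loupe
g=np.array([.456,-.345]) ; L=-.17
ctrl.move_pose([g[0],g[1],.20],down(L));w3=read_camera("wrist")
pickle.dump((w2,w3),open("c.pkl","wb"));print(sensors.current_t(),sensors.current_position(),sensors.current_qpos())
u,v=proj(w2,[.66,.09,.18]).astype(int);print(u,v)
x0,y0=max(0,min(u-80,480)),max(0,min(v-60,360));print(x0,y0)
a=cv2.resize(w2["color"][y0:y0+120,x0:x0+160],(800,600),interpolation=cv2.INTER_CUBIC)
cv2.imwrite("pics/p2.png",a);cv2.imwrite("pics/l3.png",w3["color"])
```

```text
(array([0.669 , 0.1   , 0.1691]), np.float64(0.0006309642119128188))
chip [0.6163 0.005  0.102 ]
chip pred [0.6141 0.0059 0.102 ] tip xy pred at 60mm line [0.6539 0.0023 0.08  ]
13.0083 [ 0.4567 -0.3433  0.2005] [-0.8404  0.4934  1.6018  0.0005  1.0463  0.898 ]
32 -20
0 0
```

View pics/p2.png

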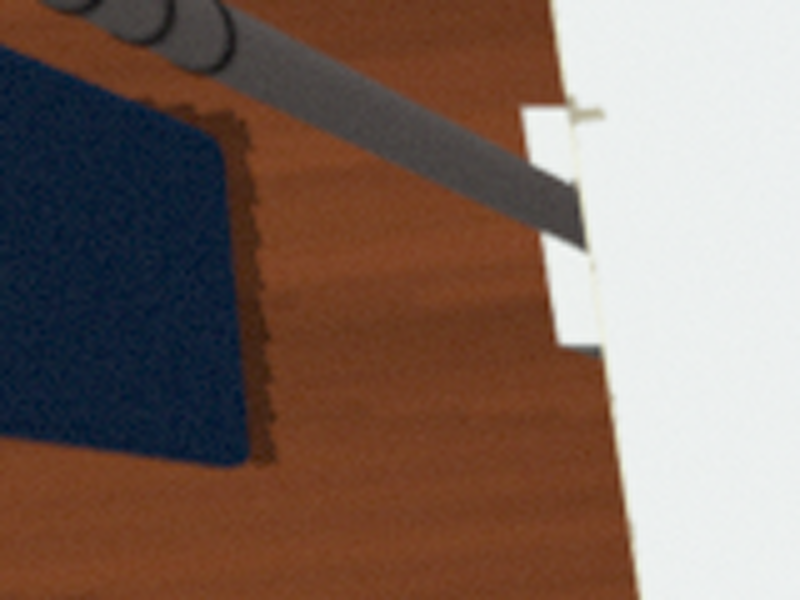

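View pics/l3.png

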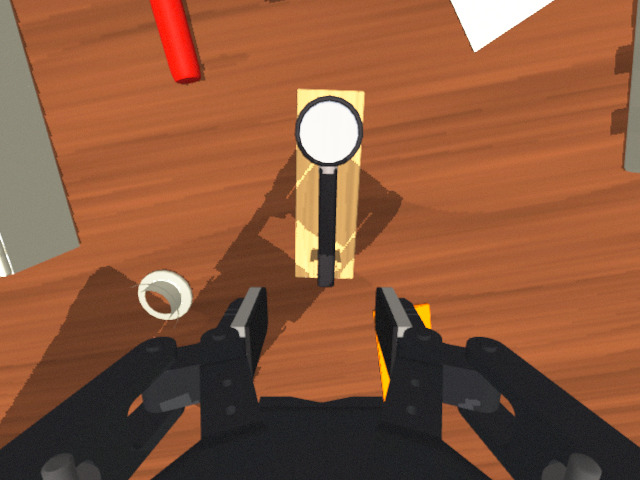

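The pointer was out of frame in the second view; I'll take another later. In the loupe view, the lens centre is at (329,131) and the handle's tail end at (326,285), on the pale wood rest, with the orange look-alike at (405,345).

Run:
```python
from h import *
from cell import *
import pickle
np.set_printoptions(precision=4,suppress=True)
w2,w3=pickle.load(open("c.pkl","rb"))
a=plane(w3,(329,131),.053);b=plane(w3,(326,285),.053)
print(a,b,np.linalg.norm((a-b)[:2]))
L=np.arctan2(a[1]-b[1],a[0]-b[0]);u=np.array([np.cos(L),np.sin(L)]);g=a[:2]-.08*u
print("L",L,"grip",g, b[:2]+.06*u)
np.save("L.npy",[L,*g])
o=down(L);claw.move_gripper(.045)
ctrl.move_pose([*g,.12],o);ctrl.line_to([*g,.030],max_speed=.1)
print(sensors.current_position(),sensors.current_contact_force())
claw.move_gripper(0,40);print(sensors.current_gripper_width(),sensors.current_grip_force())
ctrl.line_to([*g,.13],max_speed=.08);ctrl.pause(.4)
print(sensors.current_gripper_width(),sensors.current_grip_force(),sensors.current_t())
w=read_camera("wrist");pickle.dump(w,open("d.pkl","wb"));cv2.imwrite("pics/g4.png",w["color"])
```

```text
[ 0.5366 -0.3639  0.053 ] [ 0.4009 -0.339   0.053 ] 0.13790921637747042
L -0.18105818982357752 grip [ 0.4579 -0.3495] [ 0.4599 -0.3498]
[ 0.4583 -0.3499  0.0306] [-0.0699  0.2715 -0.4007]
0.015258576144633485 41.97763502597809
0.015166082915001915 41.388099789619446 16.8667
```

View pics/g4.png

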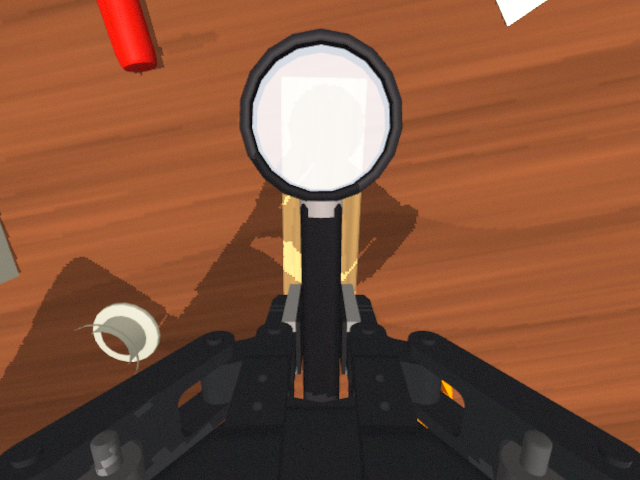

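The loupe is gripped (15 mm opening, 41 N), with the lens ring centred at (321,116). Next, two wrist views of the pointer from above and from the side, and a check of the ring's pose in the hand.

Run:
```python
from h import *
from cell import *
import pickle
np.set_printoptions(precision=4,suppress=True)
w=pickle.load(open("d.pkl","rb"))
# ring outer ellipse from dark mask
im=w["color"][10:215,220:420];m=(im.max(2)<75).astype(np.uint8)
cs,_=cv2.findContours(m,cv2.RETR_EXTERNAL,cv2.CHAIN_APPROX_NONE)
c=max(cs,key=cv2.contourArea).reshape(-1,2)+[220,10];c=c[c[:,1]<190]
print("ellipse",cv2.fitEllipse(c))
L=np.load("L.npy");gx,gy=.4583,-.3499
u=np.array([np.cos(L[0]),np.sin(L[0])])
for dz in(-.006,0,.006):
  for r in (-.029,0,.029):
    print(dz,r,proj(w,[gx+(.08+r)*u[0],gy+(.08+r)*u[1],.1464+.007+dz]),end=' ')
  n=np.array([-u[1],u[0]])*.029;P=np.array([gx+.08*u[0],gy+.08*u[1]])
  print("width",proj(w,[*(P+n),.1534+dz]),proj(w,[*(P-n),.1534+dz]))
p=sensors.current_position();ctrl.line_to([p[0],p[1],.31],max_speed=.25)
o=down(PSI)
V=[]
for q in([.575,-.11,.31],[.57,.09,.31]):
    ctrl.move_pose(q,o);ctrl.pause(.2);V.append(read_camera("wrist"))
pickle.dump(V,open("e.pkl","wb"))
T=[.669,.1,.169];out=[]
for v in V:
    x,y=proj(v,T).astype(int);x0,y0=max(0,min(x-40,560)),max(0,min(y-50,380));print(x,y,x0,y0)
    out.append(cv2.resize(v["color"][y0:y0+100,x0:x0+80],(400,500),interpolation=cv2.INTER_CUBIC))
cv2.imwrite("pics/pt.png",np.hstack(out));print(sensors.current_t(),sensors.current_position(),sensors.current_grip_force())
```

```text
ellipse ((320.582275390625, 115.60617065429688), (161.22010803222656, 171.7794647216797), 179.41957092285156)
-0.006 -0.029 [321.5352 198.536 ] -0.006 0 [321.6841 116.2907] -0.006 0.029 [321.8553  21.7468] width [239.201  116.1955] [404.2102 116.3859]
0 -0.029 [321.5461 201.1042] 0 0 [321.7035 114.7727] 0 0.029 [321.8858  14.8078] width [234.9352 114.6731] [408.5195 114.8725]
0.006 -0.029 [321.5581 203.9338] 0.006 0 [321.7251 113.0884] 0.006 0.029 [321.92     7.0445] width [230.2018 112.9837] [413.3013 113.1931]
51 140 11 90
294 111 254 61
20.1417 [0.5704 0.0884 0.3099] 41.363396644592285
```

View pics/pt.png

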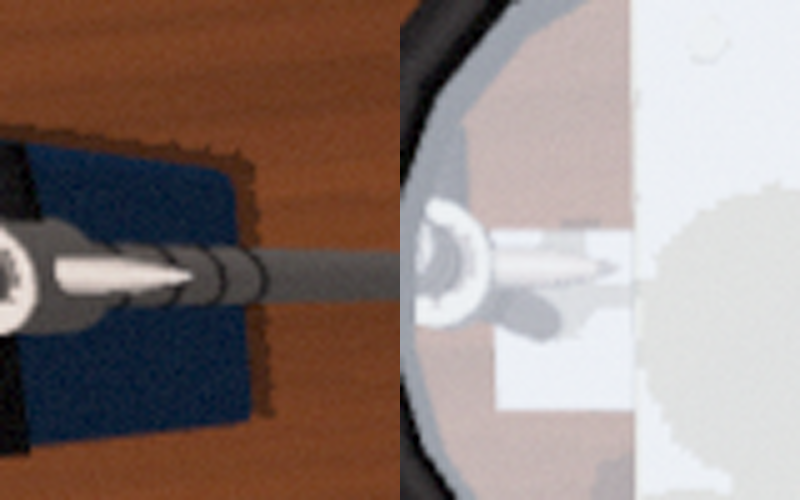

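In view A the tip is at about (49,145), and in view B at about (297,114.5), seen through the clear lens. I'll triangulate, go to the nominal hold pose and check the ring there with the fixed cameras.

Run:
```python
from h import *
from cell import *
import pickle
np.set_printoptions(precision=4,suppress=True)
V=pickle.load(open("e.pkl","rb"));t=pickle.load(open("b.pkl","rb"))["top"]
A=(V[0],(49.0,144.8));B=(V[1],(297.0,114.2));C=(t,(280.9,170.4))
T,e=tri(A,B,C);print(T,e,tri(A,B),tri(A,C),proj(t,T))
chip=np.array([.6150,.0055])
tcp=np.array([*(chip-.0797*ex[:2]),T[2]-.0164])
print(tcp)
ctrl.move_pose([tcp[0],tcp[1],.31],down(PSI));ctrl.line_to(tcp+[0,0,.004],max_speed=.12);ctrl.pause(.3)
print(sensors.current_t(),sensors.current_position(),R.from_rotvec(sensors.current_eef_rot()).as_matrix()[:,2])
d={n:read_camera(n) for n in("scene","top","wrist")};pickle.dump(d,open("f.pkl","wb"))
out=[]
for n in("scene","top"):
    x,y=proj(d[n],[*chip,T[2]]).astype(int);print(n,x,y)
    out.append(cv2.resize(d[n]["color"][y-35:y+35,x-40:x+40],(400,350),interpolation=cv2.INTER_CUBIC))
cv2.imwrite("pics/fin.png",np.hstack(out))
```

```text
[0.6664 0.0985 0.1761] 0.0014971342973354683 (array([0.6658, 0.098 , 0.1759]), np.float64(0.00013352633220803438)) (array([0.6668, 0.099 , 0.1753]), np.float64(0.0011443495810168046)) [281.2072 170.9097]
[0.5356 0.0127 0.1597]
22.2417 [0.5358 0.0127 0.1641] [ 0.0008 -0.0002 -1.    ]
scene 276 263
top 317 190
```

View pics/fin.png

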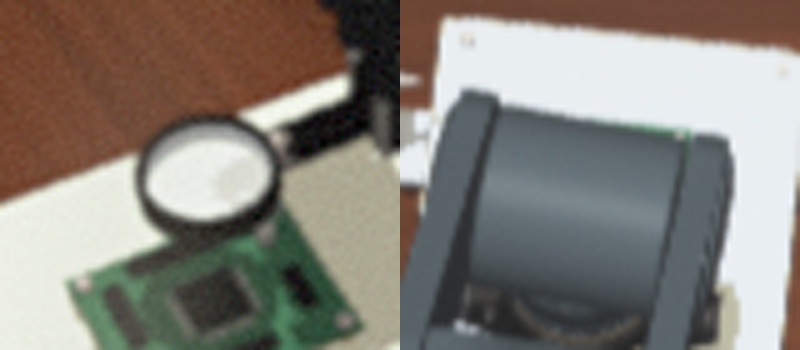

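Run:
```python
from h import *
import pickle
np.set_printoptions(precision=2,suppress=True)
d=pickle.load(open("f.pkl","rb"));s,w=d["scene"],d["wrist"]
def bbox(m):
    n,l,st,_=cv2.connectedComponentsWithStats(m);return st
# wrist: ring contour
im=w["color"][5:200,225:415];m=(im.max(2)<75).astype(np.uint8)
cs,_=cv2.findContours(m,cv2.RETR_EXTERNAL,cv2.CHAIN_APPROX_NONE);c=max(cs,key=cv2.contourArea).reshape(-1,2)+[225,5]
print("wrist l,r,top",c[:,0].min(),c[:,0].max(),c[:,1].min())
obs=(236+209/5-.4,228+178/5-.4)
TCP=np.array([.5358,.0127,.1641]);a=np.linspace(0,2*np.pi,72)
for dz in(-.008,-.004,0):
    P=TCP+.0797*ex+[0,0,.0164+dz];print(dz,"scene ctr",proj(s,P),"obs",obs)
    for h in(.007,-.007):
        q=np.array([proj(w,P+.029*np.array([np.cos(x),np.sin(x),0])+[0,0,h]) for x in a]);print("  wrist l,r,top",q[:,0].min(),q[:,0].max(),q[:,1].min(),end="")
    q=np.array([proj(s,P+.029*np.array([np.cos(x),np.sin(x),0])+[0,0,h]) for x in a for h in(.007,-.007)]);print("\n  scene box",q.min(0),q.max(0))
print("obs scene box",236+136/5-.4,228+112/5-.4,236+282/5-.4,228+244/5-.4)
print("centre tri",tri((s,obs),(w,(320.6,115.6)))[0]*1000)
```

```text
wrist l,r,top 240 401 29
-0.008 scene ctr [276.76 264.52] obs (277.40000000000003, 263.20000000000005)
  wrist l,r,top 239.51302189821246 401.9133484678037 26.491850182816002  wrist l,r,top 247.8538162416336 393.67163241523764 39.412854266467356
  scene box [261.67 251.2 ] [291.64 278.26]
-0.004 scene ctr [276.65 263.19] obs (277.40000000000003, 263.20000000000005)
  wrist l,r,top 236.76993803706338 404.6241225900794 22.20277935912801  wrist l,r,top 245.64970378740998 395.849440552948 36.015905886675085
  scene box [261.52 249.85] [291.58 276.95]
0 scene ctr [276.55 261.85] obs (277.40000000000003, 263.20000000000005)
  wrist l,r,top 233.83628661513634 407.5233701317956 17.593753338957992  wrist l,r,top 243.30906547296843 398.1622413219709 32.39481376882175
  scene box [261.36 248.49] [291.52 275.63]
obs scene box 262.8 250.0 292.0 276.40000000000003
centre tri [615.36   6.08 177.25]
```

Run:
```python
from h import *
import pickle
np.set_printoptions(precision=2,suppress=True)
d=pickle.load(open("f.pkl","rb"));s,w=d["scene"],d["wrist"];b=pickle.load(open("b.pkl","rb"));w2,w3=pickle.load(open("c.pkl","rb"))
print("chip scene pred",proj(s,[.615,.0055,.102]),"obs (278.6,288.2)")
# chip centre by mask: board region dark in unobstructed scene image
def dark(im,x0,y0,x1,y1,th):
    m=(im[y0:y1,x0:x1].max(2)<th).astype(np.uint8);n,l,st,ce=cv2.connectedComponentsWithStats(m)
    return [(st[i,4],st[i,:4]+[x0,y0,0,0],ce[i]+[x0,y0]) for i in range(1,n) if st[i,4]>25]
print("scene",dark(b["scene"]["color"],262,272,300,300,75))
print("wrist",dark(b["wrist"]["color"],290,60,360,125,75))
print("chip via wrist",*[plane(b["wrist"],x[2],.102)*1000 for x in dark(b["wrist"]["color"],290,60,360,125,75)])
# ring on rest, wrist w3, known height mid .047
im=w3["color"][90:168,285:375];m=(im.max(2)<75).astype(np.uint8)
cs,_=cv2.findContours(m,cv2.RETR_EXTERNAL,cv2.CHAIN_APPROX_NONE);c=max(cs,key=cv2.contourArea).reshape(-1,2)+[285,90]
print("w3 ring",c.min(0),c.max(0))
a=np.linspace(0,2*np.pi,72)
for h in(.040,.047,.054):
    q=np.array([proj(w3,[.5366+.029*np.cos(x),-.3639+.029*np.sin(x),h]) for x in a]);print(h,q.min(0),q.max(0))
```

```text
chip scene pred [278.59 286.74] obs (278.6,288.2)
scene [(np.int32(44), array([264, 273,  20,   8]), array([274.91, 276.41])), (np.int32(30), array([293, 281,   6,   9]), array([295.53, 284.83])), (np.int32(99), array([272, 282,  14,  12]), array([278.58, 287.66])), (np.int32(30), array([280, 295,  12,   5]), array([286.1, 297.3]))]
wrist [(np.int32(369), array([350,  62,   9,  59]), array([353.82,  90.47])), (np.int32(136), array([290,  74,   4,  34]), array([291.5,  90.5])), (np.int32(780), array([309,  76,  27,  31]), array([321.81,  90.89]))]
chip via wrist [614.08 -24.6  102.  ] [619.3   33.37 102.  ] [616.41   5.2  102.  ]
w3 ring [296  96] [362 165]
0.04 [295.19  95.25] [362.24 165.9 ]
0.047 [294.56  94.  ] [363.22 166.37]
0.054 [293.9  92.7] [364.25 166.87]
```

The ring on the rest, whose height is known, calibrates the silhouette. The lens sits about 2 mm below nominal and tilt is negligible, so I'll set the height and hand in.

Run:
```python
from cell import *
ctrl.line_to([.5360,.0125,.1615],max_speed=.05);ctrl.pause(1)
print(sensors.current_position(),sensors.current_grip_force(),sensors.current_contact_force(),sensors.current_t())
print(order.sign_off())
```

```text
[0.53599813 0.0125053  0.16149545] 41.35416626930237 [ 0.83262591  0.2126554  -0.45752186] 23.6417
the job is handed in; nothing more can be done
None
```

I shut the door on its catch, lifted the loupe from its rest, and handed the job in at 23.6 s of the 64 s allowed; it returned no verdict. By my measurements the loupe was level over the chip with the lens at the pointer-tip height, about 176 mm, probably within 3 mm against the 6 mm allowed.

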